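# Knock a stuck power module out of its test nest

## Task

The power module is stuck in the nest of the test fixture: take the red lift handle, feel out where the knockout rod finds the hole in the nest's floor, and push the rod up through it gently until the module stands about half out of the nest, without ramming or leaning hard on the floor and hole or popping the module free. Then lower the handle all the way again, pull the module out with the gripper and set it down, not dropped, upright on the floor of the blue tray. Leave all the other things where they are.

Things in the scene. Friction and masses are not known exactly. Their poses are not given: they have to be found in the camera images.
- nest: White nest on the fixed, level, blue knockout fixture. Origin: centre of the seat (pocket floor), 88 mm above the bench; z up, x away from the handle, y along the handle's sideways slide. Pocket 38 (x) x 52 (y) x 32 mm deep; rim 58 x 72 mm outside. Floor 8 mm thick (underside at z = -8 mm) with a 10 x 10 mm square guide hole exactly below the origin.
- plungers (a point): Midpoint of the two brass sprung plungers in the nest's y walls, 27 mm above the seat. They grip the module's ends: moving it up takes about 6 to 11 N all the way, and it stays at any height where it is left. When its underside is about 26 mm above the seat they let go and it pops out.
- module: Power module, green block with a small aluminium patch on top, 36 (x) x 50 (y) x 30 mm (z), 0.08 to 0.15 kg. Origin: centre of its underside; z up. It starts seated in the nest, its axes along the nest's, its top 2 mm below the rim: it cannot be gripped before it is pushed up. More than 20 N from the rod damages it.
- handle (a point): Grip point of the red lift handle of the knockout rod: a block 30 (nest x) x 20 (nest y) x 40 mm (z) with its top 18 mm above this point, standing at nest x = -85 mm with free sides. Fully down this point is 97 mm above the bench (nest z = +9 mm). It lifts by up to 60 mm and slides along nest y; rigid in all other directions. About 3 N to lift; let go, it falls down.
- shuttle (a joint): Sideways slide of the handle, m, -0.022 to 0.022; 0 when the handle's middle is in line with the hole, growing along nest +y; about 1 N of friction.
- lifter: Lift handle with its steel arm, which reaches 85 mm along nest +x under the nest and carries the knockout rod there, out of sight. Origin: foot of the handle, 87 mm below handle; axes as the nest's. The rod is 8 mm thick, upright, with a flat end, so it enters the hole only within about 1 to 2 mm.
- rod_end (a point): Nominal place of the rod's end, in line (nest y) with the handle's middle. The real rod is clamped up to 16 mm to either side of it along nest y, unmeasured and different each time: find it by feel. Its x matches the hole. With the handle down it is 14 mm below the floor's underside: it meets the floor at 14 mm of lift, or, if in the hole, the module at 22 mm.
- rod_spring (a point): Foot of the rod on the arm, with its spring. The rod is sprung upwards: pushed, it gives way from 2 N on, 1 N for each further mm, for 18 mm, then it is solid. Rod and floor are oiled (friction about 0.15). More than 12 N of rod against floor or against the wall of the hole damages them.
- tray_blue_in (a point): Centre of the inner floor of the empty blue tray (4 mm above the bench), 140 x 140 mm outside, 132 x 132 mm inside, rim 20 mm above the bench; fixed to the bench; axes along its sides.
- tray_grey: Grey tray of the same size holding two heat sinks; fixed; origin: centre of its underside; not used.
- spare_a: loose finned aluminium heat sink 40 x 40 x 22 mm lying in the grey tray; bystander
- spare_b: second such heat sink in the grey tray; bystander
- board: loose green circuit board 100 x 140 mm, parts up to 22 mm high; bystander
- meter: loose yellow multimeter 150 x 78 x 42 mm; bystander
- screwdriver: loose screwdriver lying on the bench; bystander
- jar: loose closed jar, 52 mm wide, 60 mm tall; bystander
Things that resemble listed ones, but are neither listed nor needed, are in the scene too. Of the things shaped like the module, the green one is meant.

How it is judged:
By the outcome, as a careful person would: the job done as asked, in the order asked, and still so for the second after the job is handed in, with the robot touching nothing.
It also fails if it takes over 64 s, if anything falls off the work surface, if the arm or the gripper's body presses on something with over 40 N, if the wrist force passes 120 N, or if a joint passes its speed limit or range.

## Robot

A 6-joint arm with a two-finger parallel gripper is mounted at the origin on the work surface. World frame = base frame: x ahead of the robot, y to its left, z up, the work surface at z = 0. Lengths are in m, angles in rad, forces in N, time in s.
With the tool pointing down it reaches from about 0.35 to 0.975 m from the base axis. Payload 4.9 kg.
Tool frame: the origin (TCP) lies between the finger pads; the fingertips stand 19 mm ahead of it and the grasp point (between the pads) is the TCP; z points along the fingers, y is the line along which they close (so a half turn about z gives the same grasp; the last joint's range is limited). The gripper opens to 85 mm and grips with 20 to 120 N. Pads are 22 mm wide; open, the fingers measure 114 mm over their backs; the gripper's body (76 mm by 85 mm) begins 54 mm behind the grasp point. The pads swing forward as they close: fully open they stand 13 mm farther back than shut.
Start: joints at [-1.389, 0.053, 1.613, -0, 1.476, -0.119], TCP at [0.185, -0.597, 0.25] pointing down, gripper open.
Joint ranges: [-3.01, 3.01], [-1.01, 2.22], [0.06, 2.58], [-1.02, 4.17], [0.09, 2.62], [-3.14, 3.14]. Speed limits (rad/s): [2.57, 2.57, 3.14, 3.14, 3.14, 3.14].

## Interface

Orientations are given as a rotation vector (axis times angle).
In Python, from station import ctrl gives the robot as it stands. The module is installed in compiled form; this text tells all that it offers.
- The arm moves only by the tool servo_tool, never from a script. Its argument "increments" is a list that holds one entry, the list of rows, each a list of 5 numbers: the finger opening in cm, from 0 to 8.54, then the shift along the tool's x, y, z in cm, then the turn about the tool's z in degrees. A call has 1 to 5 rows; each row is the pose to reach, as a shift and turn from the pose commanded when the call began, along the tool's axes at that moment; what a row does not reach only later rows make up. A row lasts 1/10 s, in which the tool goes at most 50 mm and 8.59 degrees, less where a joint would pass 70% of its speed; a pose out of reach is approached as far as the arm can. A call with a gripper value outside its range is refused whole. The fingers move at their own pace and stop on an object; "newtons" is the grip in N (left out, the last holds). Time passes only in rows, so rows that repeat a pose let the fingers close. It gives the time, the measured TCP pose, the force, the opening and the grip force at its end, in the units of the state.
- ctrl.get_obs(): the state, without advancing time (a new reading comes with each control period).
- ctrl.get_image(name): name is "side" or "top" or "wrist"; returns a dict with "img" (384x512x3 uint8, red, green, blue), "fx", "fy", "cx", "cy" (pixels), "rvec" (rotation vector, rad) and "tvec" (3), from world to camera coordinates, as OpenCV has them; the wrist camera has in their place "mount" (4x4, takes a point from camera to tool coordinates, whose origin is the TCP and whose axes are the flange's). Camera axes: x right, y down, z forward; pixel columns grow to the right and rows downward; lengths in m; the calibration is good to about 2 mm. A picture is of the moment at which its call begins: read the wrist's pose just before it. There is no depth.
- ctrl.finish_job(): hands the job in; it is judged then, once.
The state is a dict: "t": time; "q": joint angles; "dq": joint speeds; "effort": joint torques, N m; "tool_pos": TCP position; "tool_rot": TCP orientation; "contact_force": force on the tool from outside, world axes, zero at the start; "wrist_torque": the same for the moment, N m; "opening": finger opening in m; "grip_force": force on a finger pad.
Only numpy, scipy, OpenCV 4.12 (cv2) and the standard library are available. Lean on these libraries where they do the work, as an engineer would, in place of code of your own. Each camera call takes 0.05 s, during which the arm holds its last target. There are 200 camera calls.

## Working session

There is one attempt and no reset: what is moved stays moved. The work goes in short steps, Python scripts to look and compute and a tool call to move; the robot and the scene stay as the last step left them, time stands still between calls to the robot, and variables do not carry over. Pictures are saved under pics/ and viewed, at most 10 in all, crops included, and the job is handed in when it is done.

Besides the shell and the picture viewer there is one more tool, called after "Request:" as a command line: name --argument value ..., lists and objects as JSON in quotes. servo_tool: Moves the arm, as the interface text tells. Its arguments: {"type":"object","properties":{"increments":{"type":"array"},"newtons":{"type":"number"}},"required":["increments"]}

```bash
mkdir -p pics; cat > h.py <<'E'
import numpy as np, cv2
from station import ctrl
def cam(name):
    o=ctrl.get_obs(); d=ctrl.get_image(name)
    if 'mount' in d:
        M=np.array(d['mount']);R=cv2.Rodrigues(np.array(o['tool_rot']))[0]
        d['Rwc']=R@M[:3,:3]; d['c']=R@M[:3,3]+np.array(o['tool_pos'])
    else:
        R=cv2.Rodrigues(np.array(d['rvec']))[0]; d['Rwc']=R.T; d['c']=-R.T@np.array(d['tvec']).ravel()
    d['obs']=o
    return d
def ray(d,u,v):
    r=d['Rwc']@np.array([(u-d['cx'])/d['fx'],(v-d['cy'])/d['fy'],1.]); return r
def onz(d,u,v,z):
    r=ray(d,u,v); return d['c']+r*(z-d['c'][2])/r[2]
def proj(d,p):
    q=d['Rwc'].T@(np.array(p)-d['c']); return d['fx']*q[0]/q[2]+d['cx'],d['fy']*q[1]/q[2]+d['cy']
def save(d,n): cv2.imwrite('pics/'+n+'.png',d['img'][:,:,::-1])
E
python3 - <<'E'
from h import *
a=cam('top');b=cam('side')
cv2.imwrite('pics/top.png',cv2.resize(a['img'][:,:,::-1],(800,600)))
cv2.imwrite('pics/side.png',cv2.resize(b['img'][:,:,::-1],(800,600)))
import pickle;pickle.dump((a,b),open('ab.pkl','wb'))
print(a['c'],b['c'],a['obs'])
E
```

```text
[0.52616782 0.00927157 1.01138069] [0.10804171 0.55045955 0.91507911] {'t': 0.0, 'q': array([-1.38900615e+00,  5.33742727e-02,  1.61431948e+00,  8.74133248e-06,
        1.47602341e+00, -1.18989440e-01]), 'dq': array([-0.00020736,  0.00053641, -0.00064764,  0.00026233,  0.0014948 ,
       -0.00123577]), 'effort': array([-1.36506169e-03, -3.93677938e+01, -3.70177209e+01, -2.31283093e-04,
        6.94130940e-03,  6.93903985e-06]), 'tool_pos': array([ 0.18506515, -0.59634375,  0.24903698]), 'tool_rot': array([-3.10403315e+00, -4.70365084e-01,  9.10483788e-05]), 'contact_force': array([ 0.24980555, -0.64070443, -0.18891788]), 'wrist_torque': array([-0.03925575, -0.06041176,  0.04764104]), 'grip_force': 0.0, 'opening': 0.08551918698698405}
```

View pics/top.png

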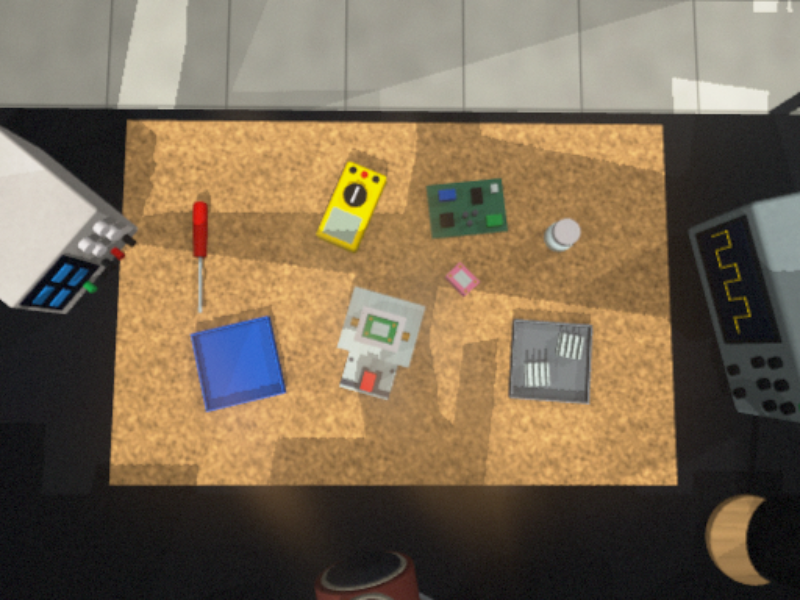

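View pics/side.png

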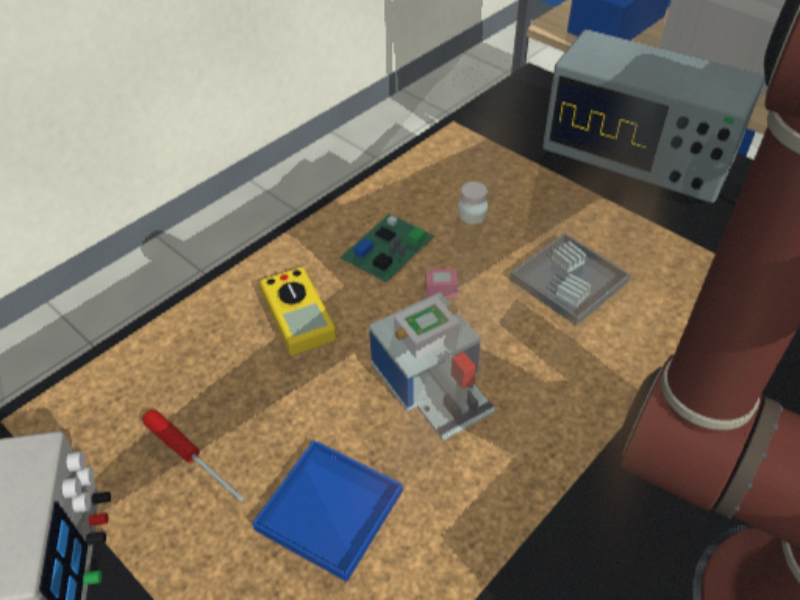

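The top view shows these candidates:
- **Module:** green block in the nest at (380,329). The pink look-alike at (462,279) and the green board at (467,208) are rejected.
- **Handle:** red block at (369,380). The red screwdriver grip at (200,230) is rejected.
- **Tray:** blue at (239,363). The grey one at (551,361) is rejected.

Next I'll measure these with masks.

```bash
python3 - <<'E'
from h import *
import pickle;a,b=pickle.load(open('ab.pkl','rb'))
s=.64
hsv=cv2.cvtColor(a['img'],cv2.COLOR_RGB2HSV)
def blob(m,near,z,nm):
    n,l,st,c=cv2.connectedComponentsWithStats(m.astype(np.uint8))
    i=min([i for i in range(1,n) if st[i,4]>40],key=lambda i:np.hypot(*(c[i]-near)))
    cn=max(cv2.findContours((l==i).astype(np.uint8),0,1)[0],key=cv2.contourArea).reshape(-1,2)
    w=np.array([onz(a,u,v,z)[:2] for u,v in cn],np.float32)
    r=cv2.minAreaRect(w*1000); print(nm,st[i,4],c[i],onz(a,*c[i],z),r)
H,S,V=[hsv[...,i].astype(int) for i in range(3)]
blob(((H<8)|(H>172))&(S>150)&(V>90),np.array([369,380])*s,.115,'handle')
blob((H>40)&(H<85)&(S>90)&(V>50),np.array([380,329])*s,.118,'module')
blob((H>105)&(H<130)&(S>120)&(V>60),np.array([239,363])*s,.02,'tray')
for p in [(352,287),(425,304)]: print(onz(a,p[0]*s,p[1]*s,.088+.0)) 
# close crop
c=a['img'][160:270,190:300,::-1]
cv2.imwrite('pics/crop.png',cv2.resize(c,(600,600),interpolation=cv2.INTER_CUBIC))
E
```

```text
handle 85 [235.07058824 243.75294118] [0.47608124 0.04412853 0.115     ] ((475.82037353515625, 44.20709991455078), (18.420913696289062, 27.667634963989258), 74.35859680175781)
module 110 [243.28181818 209.71818182] [0.56047779 0.02428364 0.118     ] ((559.4305419921875, 24.925607681274414), (47.001434326171875, 32.86425018310547), 74.35139465332031)
tray 2233 [154.55485893 230.24988804] [0.50674722 0.26914202 0.02      ] ((502.4329833984375, 274.72796630859375), (137.47659301757812, 137.1142120361328), 13.655241966247559)
[0.62892679 0.07194294 0.088     ]
[ 0.60124108 -0.04935147  0.088     ]
```

View pics/crop.png

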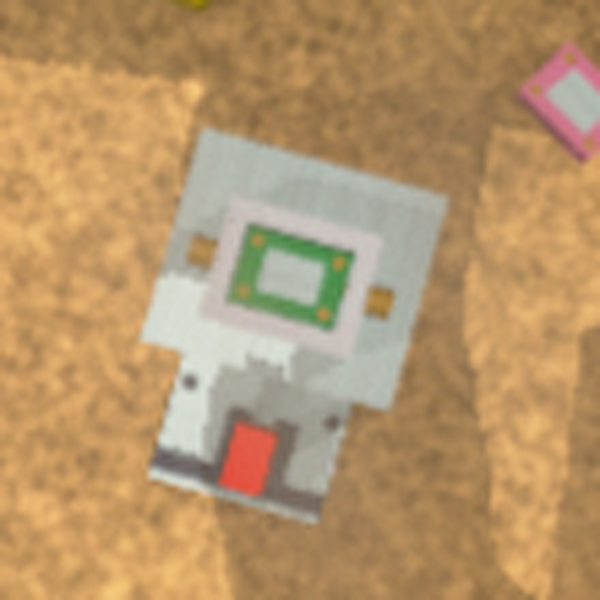

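The crop confirms the green module with its aluminium patch in the nest, and the red handle at crop (248,460). The nest is near (0.5595, 0.025) with x yaw about -15.6°. Next I'll move over the handle.

```bash
cat >> h.py <<'E'
def go(p,yaw=None):
    "print shift (cm, tool axes) and turn (deg) to world p, tool-x yaw deg"
    o=ctrl.get_obs();R=cv2.Rodrigues(np.array(o['tool_rot']))[0]
    s=R.T@(np.array(p)-o['tool_pos'])*100
    y=np.degrees(np.arctan2(R[1,0],R[0,0]))
    print('shift',s.round(2),'turn',None if yaw is None else round(-(yaw-y),2),'yaw',round(y,2),'tilt',R[2].round(4))
def st():
    o=ctrl.get_obs();print('t',round(o['t'],2),'pos',(np.array(o['tool_pos'])*1000).round(1),'F',np.round(o['contact_force'],2),'op',round(o['opening']*1000,1),'g',round(o['grip_force'],1),'q',np.round(o['q'],2))
E
python3 - <<'E'
from h import *
st();go([.4758,.0442,.25],-15.6)
E
```

```text
t 0.1 pos [ 185.1 -596.4  249.2] F [ 0.39 -0.25  0.35] op 85.4 g 0.0 q [-1.39  0.05  1.61  0.    1.48 -0.12]
shift [ 4.675e+01 -5.257e+01  3.000e-02] turn 32.84 yaw 17.24 tilt [ 3.0e-04 -1.9e-03 -1.0e+00]
```

Request:
servo_tool --increments '[[[5.0,3.3,-3.7,0,8],[5.0,6.6,-7.4,0,16],[5.0,9.9,-11.1,0,24],[5.0,13.2,-14.8,0,32.8],[5.0,16.5,-18.5,0,32.8]]]'

```text
t: 0.6
tool_pos: [0.2882, -0.3693, 0.2497]
tool_rot: [-3.111, 0.43, 0.0]
contact_force: [1.2, -0.1, 0.6]
opening: 0.0498
grip_force: 0.0
```

```bash
python3 - <<'E'
from h import *
st();go([.4758,.0442,.25],-15.6)
E
```

```text
t 0.6 pos [ 288.2 -369.3  249.7] F [ 1.2  -0.06  0.59] op 49.8 g 0.0 q [-1.07 -0.34  1.96  0.    1.51  0.78]
shift [  6.83 -44.89  -0.  ] turn -0.15 yaw -15.75 tilt [-3.e-04 -7.e-04 -1.e+00]
```

Request:
servo_tool --increments '[[[5.0,0.7,-4.5,0,0],[5.0,1.4,-9.0,0,0],[5.0,2.1,-13.5,0,0],[5.0,2.8,-18.0,0,0],[5.0,3.5,-22.5,0,0]]]'

```text
t: 1.1
tool_pos: [0.3822, -0.1621, 0.25]
tool_rot: [3.113, -0.426, 0.0]
contact_force: [1.9, 0.2, 0.2]
opening: 0.0498
grip_force: 0.0
```

Request:
servo_tool --increments '[[[5.0,0.7,-4.5,0,0],[5.0,1.4,-9.0,0,0],[5.0,2.1,-13.5,0,0],[5.0,2.8,-18.0,0,0],[5.0,3.3,-22.4,0,0]]]'

```text
t: 1.6
tool_pos: [0.4742, 0.045, 0.25]
tool_rot: [3.113, -0.425, -0.0]
contact_force: [0.9, -0.5, 0.6]
opening: 0.0501
grip_force: 0.0
```

Request:
servo_tool --increments '[[[5.0,0,0,0,0]]]'

```text
t: 1.7
tool_pos: [0.4744, 0.047, 0.2498]
tool_rot: [-3.113, 0.415, 0.002]
contact_force: [-0.0, 0.1, 0.4]
opening: 0.0501
grip_force: 0.0
```

```bash
python3 - <<'E'
from h import *
st();go([.4758,.0442,.25],-15.6)
d=cam('wrist');save(d,'w1')
import pickle;pickle.dump(d,open('w1.pkl','wb'))
for n,p in dict(handle=[.4758,.0442,.115],mod=[.5595,.0248,.118]).items(): print(n,proj(d,p))
E
```

```text
t 1.7 pos [474.4  47.  249.8] F [-0.03  0.05  0.42] op 50.1 g 0.0 q [-0.06 -0.31  1.95  0.    1.51  1.78]
shift [ 0.21  0.24 -0.02] turn 0.41 yaw -15.19 tilt [-0.0013 -0.0012 -1.    ]
handle (np.float64(260.3959441153465), np.float64(190.2892404071685))
mod (np.float64(256.336006154013), np.float64(72.91826850333558))
```

View pics/w1.png

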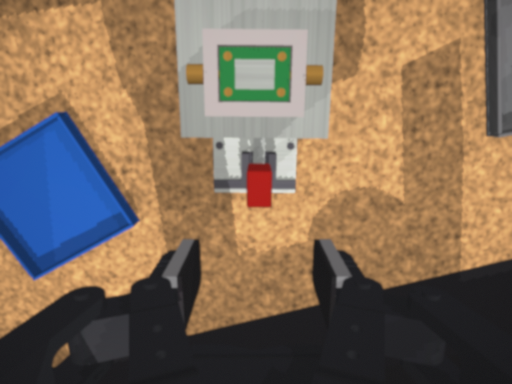

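The wrist view shows the module at (255,73), the handle at (259,185) and the plungers at (195,73) and (314,75). I'll refine both positions from this view.

```bash
python3 - <<'E'
from h import *
import pickle;d=pickle.load(open('w1.pkl','rb'))
hsv=cv2.cvtColor(d['img'],cv2.COLOR_RGB2HSV);H,S,V=[hsv[...,i].astype(int) for i in range(3)]
def rect(m,box,z,nm):
    k=np.zeros(m.shape,np.uint8);x0,y0,x1,y1=box;k[y0:y1,x0:x1]=m[y0:y1,x0:x1]
    cn=max(cv2.findContours(k,0,1)[0],key=cv2.contourArea).reshape(-1,2)
    w=np.array([onz(d,u,v,z)[:2] for u,v in cn],np.float32)
    print(nm,cv2.boundingRect(cn),cv2.minAreaRect(w*1000))
red=((H<8)|(H>172))&(S>150)
print('red V by row',[(v,int(V[v,250:268].mean()),int(red[v,240:280].sum())) for v in range(158,212,3)])
rect((red&(V>165)),(230,150,290,220),.115,'handle bright')
rect(red&(V>60),(230,150,290,220),.115,'handle all')
rect((H>40)&(H<85)&(S>90),(200,30,310,115),.118,'module')
go([.4758,.0442,.25],-15.6)
E
```

```text
red V by row [(158, 114, 0), (161, 111, 0), (164, 118, 9), (167, 119, 21), (170, 134, 23), (173, 173, 25), (176, 176, 25), (179, 176, 25), (182, 176, 24), (185, 175, 25), (188, 175, 23), (191, 175, 23), (194, 175, 24), (197, 175, 24), (200, 175, 24), (203, 174, 24), (206, 170, 22), (209, 206, 0)]
handle bright (247, 172, 24, 35) ((477.00579833984375, 45.40125274658203), (18.086353302001953, 27.201507568359375), 74.85935974121094)
handle all (247, 164, 25, 43) ((479.8899841308594, 44.23027420043945), (18.617477416992188, 33.508079528808594), 74.43596649169922)
module (219, 47, 71, 54) ((559.2303466796875, 26.569168090820312), (49.491783142089844, 35.244991302490234), 74.82738494873047)
shift [ 0.2   0.03 -0.03] turn 0.31 yaw -15.29 tilt [-1.5e-03  4.0e-04 -1.0e+00]
```

Request:
servo_tool --increments '[[[5.0,0.3,-0.13,4.5,0],[5.0,0.3,-0.13,9.0,0],[5.0,0.3,-0.13,12.5,0],[5.0,0.3,-0.13,14.0,0],[5.0,0.3,-0.13,14.8,0]]]'

```text
t: 2.25
tool_pos: [0.4752, 0.0423, 0.0997]
tool_rot: [3.112, -0.428, -0.007]
contact_force: [0.7, -0.9, -0.7]
opening: 0.0501
grip_force: 0.0
```

Request:
servo_tool --increments '[[[5.0,0,0,0,0]]]'

```text
t: 2.35
tool_pos: [0.4763, 0.0426, 0.1013]
tool_rot: [3.112, -0.428, -0.003]
contact_force: [-0.6, 0.8, 0.5]
opening: 0.0499
grip_force: 0.0
```

```bash
python3 - <<'E'
from h import *
st();go([.4772,.0455,.102],-15.3)
E
```

```text
t 2.35 pos [476.3  42.6 101.3] F [-0.57  0.79  0.51] op 49.9 g 0.0 q [-0.07 -0.16  2.08 -0.    1.23  1.78]
shift [ 0.01 -0.31 -0.07] turn -0.35 yaw -15.65 tilt [-2.1e-03  7.0e-04 -1.0e+00]
```

Request:
servo_tool --increments '[[[5.0,0,-0.3,0,0],[1.5,0,-0.3,0,0],[1.5,0,-0.3,0,0],[1.5,0,-0.3,0,0],[1.5,0,-0.3,0,0]]]' --newtons 40

```text
t: 2.85
tool_pos: [0.479, 0.0462, 0.1038]
tool_rot: [3.113, -0.425, 0.004]
contact_force: [-0.6, -0.9, 6.0]
opening: 0.0191
grip_force: 40.2
```

Request:
servo_tool --increments '[[[1.5,0,0,0,0],[1.5,0,0,0,0]]]'

```text
t: 3.05
tool_pos: [0.479, 0.0462, 0.1038]
tool_rot: [3.113, -0.425, 0.004]
contact_force: [-1.9, -0.0, 5.3]
opening: 0.0195
grip_force: 40.2
```

```bash
python3 - <<'E'
from h import *
st()
E
```

```text
t 3.05 pos [479.   46.2 103.8] F [-1.87 -0.02  5.3 ] op 19.5 g 40.2 q [-0.06 -0.16  2.07 -0.    1.23  1.78]
```

Request:
servo_tool --increments '[[[1.5,0,0.3,-0.3,0],[1.5,0,0.7,-0.6,0],[1.5,0,1.1,-0.9,0],[1.5,0,1.4,-1.2,0],[1.5,0,1.4,-1.2,0]]]'

```text
t: 3.55
tool_pos: [0.4747, 0.032, 0.1147]
tool_rot: [3.112, -0.426, 0.003]
contact_force: [4.3, -2.0, -1.5]
opening: 0.0192
grip_force: 39.6
```

Request:
servo_tool --increments '[[[1.5,0,0,0,0],[1.5,0,0,0,0]]]'

```text
t: 3.75
tool_pos: [0.4748, 0.0324, 0.1145]
tool_rot: [3.112, -0.426, 0.003]
contact_force: [5.3, -1.8, -1.7]
opening: 0.0199
grip_force: 39.6
```

Request:
servo_tool --increments '[[[1.5,0,0,-0.2,0],[1.5,0,0,-0.4,0],[1.5,0,0,-0.6,0],[1.5,0,0,-0.6,0],[1.5,0,0,-0.6,0]]]'

```text
t: 4.25
tool_pos: [0.4748, 0.0324, 0.1199]
tool_rot: [3.112, -0.425, 0.003]
contact_force: [7.3, -2.4, -5.2]
opening: 0.0192
grip_force: 39.3
```

```bash
cat >> h.py <<'E'
def sl():
    f=[];
    o=ctrl.get_obs();p=np.array(o['tool_pos'])*1000-np.array([559.2,26.5,0]);yx=np.radians(-15.3);c,s=np.cos(yx),np.sin(yx);F=o['contact_force']
    print('t',round(o['t'],2),'nx %.1f ny %.1f lift %.1f'%(p[0]*c+p[1]*s,-p[0]*s+p[1]*c,p[2]-103.8),'Fn %.1f %.1f %.1f'%(F[0]*c+F[1]*s,-F[0]*s+F[1]*c,F[2]))
E
python3 - <<'E'
from h import *
sl()
E
```

```text
t 4.25 nx -83.0 ny -16.6 lift 16.1 Fn 7.7 -0.4 -5.2
```

Request:
servo_tool --increments '[[[1.5,0.1,-0.1,-0.1,0],[1.5,0.15,-0.2,-0.1,0],[1.5,0.15,-0.2,-0.1,0]]]'

```text
t: 4.55
tool_pos: [0.4755, 0.0338, 0.12]
tool_rot: [3.111, -0.425, -0.002]
contact_force: [3.2, -3.8, -5.1]
opening: 0.0195
grip_force: 39.5
```

Request:
servo_tool --increments '[[[1.5,0,-0.1,0,0],[1.5,0,-0.2,0,0],[1.5,0,-0.2,0,0]]]'

```text
t: 4.85
tool_pos: [0.476, 0.0357, 0.12]
tool_rot: [3.111, -0.425, -0.002]
contact_force: [4.2, -3.1, -5.3]
opening: 0.0197
grip_force: 39.5
```

Request:
servo_tool --increments '[[[1.5,0,-0.1,0,0],[1.5,0,-0.2,0,0],[1.5,0,-0.2,0,0]]]'

```text
t: 5.15
tool_pos: [0.4765, 0.0376, 0.12]
tool_rot: [3.111, -0.425, -0.002]
contact_force: [3.3, -4.1, -6.1]
opening: 0.0194
grip_force: 39.5
```

Request:
servo_tool --increments '[[[1.5,0,-0.1,0,0],[1.5,0,-0.2,0,0],[1.5,0,-0.2,0,0]]]'

```text
t: 5.45
tool_pos: [0.4771, 0.0396, 0.12]
tool_rot: [3.111, -0.425, -0.002]
contact_force: [3.3, -3.8, -5.9]
opening: 0.0193
grip_force: 39.4
```

Request:
servo_tool --increments '[[[1.5,0,-0.1,0,0],[1.5,0,-0.2,0,0],[1.5,0,-0.2,0,0]]]'

```text
t: 5.75
tool_pos: [0.4776, 0.0415, 0.1199]
tool_rot: [3.111, -0.425, -0.002]
contact_force: [3.7, -3.9, -5.8]
opening: 0.0194
grip_force: 39.4
```

Request:
servo_tool --increments '[[[1.5,0,-0.1,0,0],[1.5,0,-0.2,0,0],[1.5,0,-0.2,0,0]]]'

```text
t: 6.05
tool_pos: [0.4782, 0.0434, 0.12]
tool_rot: [3.111, -0.425, -0.002]
contact_force: [4.2, -3.9, -6.2]
opening: 0.0196
grip_force: 39.4
```

Request:
servo_tool --increments '[[[1.5,0,-0.1,0,0],[1.5,0,-0.2,0,0],[1.5,0,-0.2,0,0]]]'

```text
t: 6.35
tool_pos: [0.4787, 0.0453, 0.12]
tool_rot: [3.111, -0.425, -0.002]
contact_force: [3.2, -4.2, -6.6]
opening: 0.0194
grip_force: 39.4
```

Request:
servo_tool --increments '[[[1.5,0,-0.1,0,0],[1.5,0,-0.2,0,0],[1.5,0,-0.2,0,0]]]'

```text
t: 6.65
tool_pos: [0.4792, 0.0472, 0.1199]
tool_rot: [3.111, -0.425, -0.002]
contact_force: [5.0, -3.9, -6.8]
opening: 0.0195
grip_force: 39.4
```

Request:
servo_tool --increments '[[[1.5,0,-0.1,0,0],[1.5,0,-0.2,0,0],[1.5,0,-0.2,0,0]]]'

```text
t: 6.95
tool_pos: [0.4798, 0.0492, 0.1199]
tool_rot: [3.111, -0.425, -0.002]
contact_force: [4.2, -3.7, -5.4]
opening: 0.0194
grip_force: 39.4
```

Request:
servo_tool --increments '[[[1.5,0,-0.1,0,0],[1.5,0,-0.2,0,0],[1.5,0,-0.2,0,0]]]'

```text
t: 7.25
tool_pos: [0.4803, 0.0511, 0.12]
tool_rot: [3.111, -0.425, -0.002]
contact_force: [3.8, -3.4, -6.0]
opening: 0.0199
grip_force: 39.4
```

Request:
servo_tool --increments '[[[1.5,0,-0.1,0,0],[1.5,0,-0.2,0,0],[1.5,0,-0.2,0,0]]]'

```text
t: 7.55
tool_pos: [0.4808, 0.053, 0.1199]
tool_rot: [3.111, -0.425, -0.002]
contact_force: [3.3, -3.4, -6.5]
opening: 0.0202
grip_force: 39.4
```

Request:
servo_tool --increments '[[[1.5,0,-0.1,0,0],[1.5,0,-0.2,0,0],[1.5,0,-0.2,0,0]]]'

```text
t: 7.85
tool_pos: [0.4814, 0.0549, 0.12]
tool_rot: [3.111, -0.425, -0.002]
contact_force: [4.4, -3.4, -7.1]
opening: 0.0194
grip_force: 39.4
```

Request:
servo_tool --increments '[[[1.5,0,-0.1,0,0],[1.5,0,-0.2,0,0],[1.5,0,-0.2,0,0]]]'

```text
t: 8.15
tool_pos: [0.482, 0.057, 0.12]
tool_rot: [3.111, -0.425, -0.002]
contact_force: [4.4, -2.9, -6.1]
opening: 0.0193
grip_force: 39.4
```

Request:
servo_tool --increments '[[[1.5,0,-0.1,0,0],[1.5,0,-0.2,0,0],[1.5,0,-0.2,0,0]]]'

```text
t: 8.45
tool_pos: [0.4827, 0.0595, 0.1209]
tool_rot: [3.113, -0.425, -0.002]
contact_force: [1.5, -1.9, -3.4]
opening: 0.0194
grip_force: 39.8
```

The upward force dropped and the tool rose, so the rod is in the hole at ny ≈ 11.6 mm. I'll lift a little to confirm.

Request:
servo_tool --increments '[[[1.5,0,0,-0.1,0],[1.5,0,0,-0.2,0],[1.5,0,0,-0.3,0],[1.5,0,0,-0.35,0],[1.5,0,0,-0.35,0]]]'

```text
t: 8.95
tool_pos: [0.4828, 0.0595, 0.1248]
tool_rot: [-3.113, 0.425, 0.002]
contact_force: [-0.6, -1.0, -3.4]
opening: 0.0193
grip_force: 39.9
```

```bash
python3 - <<'E'
from h import *
sl()
E
```

```text
t 8.95 nx -82.4 ny 11.7 lift 21.0 Fn -0.4 -1.1 -3.4
```

Request:
servo_tool --increments '[[[1.5,0,0,-0.1,0],[1.5,0,0,-0.2,0],[1.5,0,0,-0.3,0],[1.5,0,0,-0.4,0],[1.5,0,0,-0.5,0]]]'

```text
t: 9.45
tool_pos: [0.4829, 0.0594, 0.1293]
tool_rot: [-3.113, 0.426, 0.001]
contact_force: [1.7, -1.0, -7.8]
opening: 0.0192
grip_force: 39.3
```

Request:
servo_tool --increments '[[[1.5,0,0,-0.1,0],[1.5,0,0,-0.2,0],[1.5,0,0,-0.3,0],[1.5,0,0,-0.4,0],[1.5,0,0,-0.5,0]]]'

```text
t: 9.95
tool_pos: [0.4829, 0.0594, 0.1344]
tool_rot: [3.113, -0.425, -0.001]
contact_force: [3.0, -0.8, -11.8]
opening: 0.0195
grip_force: 39.4
```

```bash
python3 - <<'E'
from h import *
sl()
E
```

```text
t 9.95 nx -82.2 ny 11.6 lift 30.6 Fn 3.1 0.1 -11.8
```

Request:
servo_tool --increments '[[[1.5,0,0,-0.1,0],[1.5,0,0,-0.2,0],[1.5,0,0,-0.3,0],[1.5,0,0,-0.4,0],[1.5,0,0,-0.5,0]]]'

```text
t: 10.45
tool_pos: [0.483, 0.0594, 0.1398]
tool_rot: [3.113, -0.425, -0.001]
contact_force: [2.0, -1.1, -12.4]
opening: 0.0194
grip_force: 39.4
```

```bash
python3 - <<'E'
from h import *
sl()
w=cam('wrist');b=cam('side');import pickle;pickle.dump((w,b),open('wb.pkl','wb'))
s=b['img'][180:280,220:330];cv2.imwrite('pics/half.png',np.hstack([cv2.resize(s,(440,400)),cv2.resize(w['img'],(360,400))])[:,:,::-1])
E
```

```text
t 10.45 nx -82.2 ny 11.6 lift 36.0 Fn 2.3 -0.5 -12.4
```

View pics/half.png

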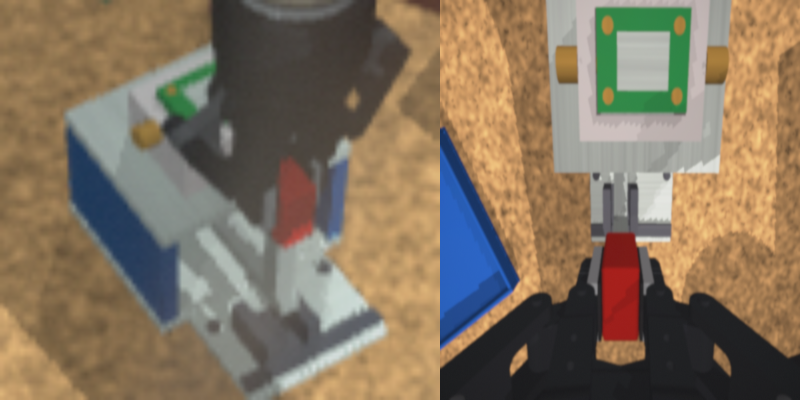

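The wrist view (right half) shows the green module raised slightly above the rim. I'll estimate its height from its apparent size.

```bash
cat >> h.py <<'E'
def modh(d,x1=512,y1=200):
    hsv=cv2.cvtColor(d['img'],cv2.COLOR_RGB2HSV);H,S,V=[hsv[...,i].astype(int) for i in range(3)]
    m=((H>40)&(H<85)&(S>90)).astype(np.uint8)
    cn=max(cv2.findContours(m,0,1)[0],key=cv2.contourArea).reshape(-1,2); print(cv2.boundingRect(cn))
    for z in np.arange(.116,.15,.004):
        w=np.array([onz(d,u,v,z)[:2] for u,v in cn],np.float32)*1000
        r=cv2.minAreaRect(w);print('up %.0f'%(z*1000-118),np.round(sorted(r[1]),1),np.round(r[0],1))
E
python3 - <<'E'
from h import *
import pickle
w=pickle.load(open('wb.pkl','rb'))[0];print(w['obs']['tool_pos'])
modh(w)
E
```

```text
[0.4829857  0.05935346 0.13975191]
(222, 8, 135, 100)
up -2 [37.  52.3] [559.9  25.4]
up 2 [36.  50.8] [559.5  25.9]
up 6 [35.  49.4] [559.1  26.4]
up 10 [34. 48.] [558.7  26.9]
up 14 [33.  46.5] [558.3  27.3]
up 18 [31.9 45.1] [557.9  27.8]
up 22 [30.9 43.7] [557.5  28.3]
up 26 [29.9 42.2] [557.1  28.7]
up 30 [28.9 40.8] [556.7  29.2]
```

Request:
servo_tool --increments '[[[1.5,0,0,-0.1,0],[1.5,0,0,-0.2,0],[1.5,0,0,-0.3,0],[1.5,0,0,-0.4,0],[1.5,0,0,-0.5,0]]]'

```text
t: 11.05
tool_pos: [0.4831, 0.0594, 0.1448]
tool_rot: [3.113, -0.425, -0.001]
contact_force: [1.3, -1.1, -11.0]
opening: 0.0194
grip_force: 39.4
```

Request:
servo_tool --increments '[[[1.5,0,0,-0.1,0],[1.5,0,0,-0.2,0],[1.5,0,0,-0.3,0],[1.5,0,0,-0.35,0],[1.5,0,0,-0.35,0]]]'

```text
t: 11.55
tool_pos: [0.4831, 0.0594, 0.1484]
tool_rot: [3.113, -0.425, -0.0]
contact_force: [-0.2, -0.2, -10.4]
opening: 0.0194
grip_force: 39.6
```

```bash
python3 - <<'E'
from h import *
sl()
w=cam('wrist');modh(w)
E
```

```text
t 11.55 nx -82.1 ny 11.6 lift 44.6 Fn -0.1 -0.3 -10.4
(223, 8, 135, 101)
up -2 [39.7 55.3] [560.6  24.2]
up 2 [38.6 53.8] [560.2  24.7]
up 6 [37.6 52.4] [559.8  25.1]
up 10 [36.6 51. ] [559.4  25.6]
up 14 [35.5 49.5] [559.   26.1]
up 18 [34.5 48.1] [558.6  26.6]
up 22 [33.5 46.7] [558.2  27.1]
up 26 [32.5 45.3] [557.8  27.5]
up 30 [31.4 43.8] [557.4  28. ]
```

Request:
servo_tool --increments '[[[1.5,0,0,0.3,0],[1.5,0,0,0.8,0],[1.5,0,0,1.3,0],[1.5,0,0,1.8,0],[1.5,0,0,2.3,0]]]'

```text
t: 12.1
tool_pos: [0.4832, 0.0595, 0.1259]
tool_rot: [-3.112, 0.425, 0.001]
contact_force: [-5.7, 0.1, -1.0]
opening: 0.0194
grip_force: 40.8
```

Request:
servo_tool --increments '[[[1.5,0,0,0.5,0],[1.5,0,0,1.0,0],[1.5,0,0,1.5,0],[1.5,0,0,1.9,0],[1.5,0,0,1.9,0]]]'

```text
t: 12.6
tool_pos: [0.4831, 0.0596, 0.1063]
tool_rot: [-3.112, 0.425, 0.001]
contact_force: [-4.8, 1.1, -3.4]
opening: 0.0194
grip_force: 40.6
```

```bash
python3 - <<'E'
from h import *
sl()
E
```

```text
t 12.6 nx -82.2 ny 11.9 lift 2.5 Fn -4.9 -0.2 -3.4
```

Now the last millimetres down, then open gently and rise.

Request:
servo_tool --increments '[[[1.5,0,0,0.15,0],[1.5,0,0,0.28,0],[1.5,0,0,0.28,0],[1.5,0,0,0.28,0]]]'

```text
t: 13.0
tool_pos: [0.4831, 0.0596, 0.1039]
tool_rot: [-3.112, 0.425, 0.001]
contact_force: [-4.9, 0.4, -3.7]
opening: 0.0195
grip_force: 40.7
```

Request:
servo_tool --increments '[[[5.0,0,0,0,0],[5.0,0,0,0,0],[5.0,0,0,0,0],[5.0,0,0,0,0],[5.0,0,0,0,0]]]'

```text
t: 13.5
tool_pos: [0.4837, 0.0593, 0.104]
tool_rot: [-3.112, 0.425, -0.002]
contact_force: [0.7, 0.2, -0.2]
opening: 0.0502
grip_force: 0.0
```

Request:
servo_tool --increments '[[[5.0,0,0,-2.0,0],[5.0,0,0,-5.0,0],[5.0,0,0,-9.0,0],[5.0,0,0,-12.0,0],[5.0,0,0,-13.0,0]]]'

```text
t: 14.0
tool_pos: [0.4851, 0.0593, 0.2379]
tool_rot: [-3.112, 0.425, -0.011]
contact_force: [0.2, 0.3, 0.6]
opening: 0.05
grip_force: 0.0
```

Request:
servo_tool --increments '[[[6.5,0,0,0,0],[6.5,0,0,0,0]]]'

```text
t: 14.2
tool_pos: [0.4825, 0.0594, 0.2318]
tool_rot: [3.112, -0.425, -0.004]
contact_force: [-0.2, -0.3, -0.1]
opening: 0.0651
grip_force: 0.0
```

```bash
python3 - <<'E'
from h import *
sl();w=cam('wrist');b=cam('side');a=cam('top');modh(w);save(w,'w3')
import pickle;pickle.dump((w,a,b),open('w3.pkl','wb'))
cv2.imwrite('pics/w3c.png',np.hstack([w['img'],cv2.resize(b['img'][180:280,220:300],(288,384))])[:,:,::-1])
go([.5592,.0265,.25],-15.3-90)
E
```

```text
t 14.2 nx -82.7 ny 11.5 lift 128.0 Fn -0.1 -0.4 -0.1
(236, 46, 81, 61)
up -2 [37.5 52.7] [560.2  25.1]
up 2 [36.9 51.8] [559.9  25.4]
up 6 [36.3 50.9] [559.6  25.7]
up 10 [35.6 50. ] [559.4  26. ]
up 14 [35.  49.2] [559.1  26.3]
up 18 [34.4 48.3] [558.9  26.6]
up 22 [33.7 47.4] [558.6  26.9]
up 26 [33.1 46.5] [558.4  27.2]
up 30 [32.5 45.6] [558.1  27.5]
shift [ 8.3   1.1  -1.92] turn 89.73 yaw -15.57 tilt [-3.9e-03  9.0e-04 -1.0e+00]
```

View pics/w3c.png

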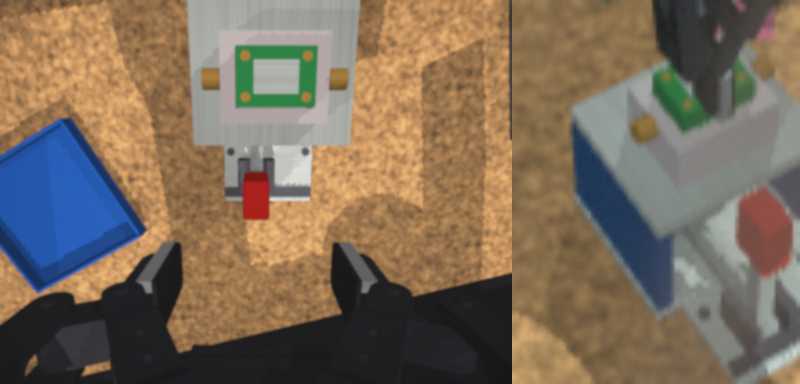

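The module stands about 13 mm up and the handle is fully down and free. I'll grip the module across its 50 mm length, which keeps the present yaw, with the fingertips just above the rim.

Request:
servo_tool --increments '[[[6.5,4.2,0.6,0,0],[6.5,8.3,1.1,0,0],[6.5,8.3,1.1,3.0,0],[6.5,8.3,1.1,5.5,0],[6.5,8.3,1.1,6.5,0]]]'

```text
t: 14.85
tool_pos: [0.5579, 0.0265, 0.1636]
tool_rot: [3.112, -0.426, -0.012]
contact_force: [-0.2, -0.1, -0.9]
opening: 0.0647
grip_force: 0.0
```

Request:
servo_tool --increments '[[[6.5,0,0,0,0],[6.5,0,0,0,0],[6.5,0,0,0,0]]]'

```text
t: 15.15
tool_pos: [0.5611, 0.0265, 0.1703]
tool_rot: [-3.113, 0.425, -0.004]
contact_force: [0.0, 0.2, 0.5]
opening: 0.0652
grip_force: 0.0
```

```bash
python3 - <<'E'
from h import *
sl();st();go([.5592,.0265,.142],-15.3)
E
```

```text
t 15.15 nx 1.8 ny 0.5 lift 66.5 Fn -0.0 0.2 0.5
t 15.15 pos [561.1  26.5 170.3] F [0.01 0.23 0.55] op 65.2 g 0.0 q [-0.09 -0.04  1.84  0.    1.34  1.76]
shift [-0.19  0.05  2.83] turn -0.25 yaw -15.55 tilt [ 2.8e-03 -6.0e-04 -1.0e+00]
```

Request:
servo_tool --increments '[[[6.5,-0.15,0,1.0,0],[6.5,-0.15,0,1.8,0],[6.5,-0.15,0,2.4,0],[6.5,-0.15,0,2.8,0],[6.5,-0.15,0,2.8,0]]]'

```text
t: 15.65
tool_pos: [0.5581, 0.0269, 0.1394]
tool_rot: [3.113, -0.425, -0.003]
contact_force: [-1.1, 0.5, 0.8]
opening: 0.0648
grip_force: 0.0
```

Request:
servo_tool --increments '[[[5.7,0,0,0,0],[5.7,0,0,0,0],[5.7,0,0,0,0]]]'

```text
t: 15.95
tool_pos: [0.5591, 0.0269, 0.141]
tool_rot: [-3.113, 0.425, -0.001]
contact_force: [-0.5, 0.1, -0.4]
opening: 0.057
grip_force: 0.0
```

```bash
python3 - <<'E'
from h import *
sl();st();w=cam('wrist');b=cam('side')
cv2.imwrite('pics/g.png',np.hstack([w['img'],cv2.resize(b['img'][160:260,220:300],(288,384))])[:,:,::-1])
E
```

```text
t 15.95 nx -0.2 ny 0.3 lift 37.2 Fn -0.5 -0.0 -0.4
t 15.95 pos [559.1  26.9 141. ] F [-0.51  0.09 -0.42] op 57.0 g 0.0 q [-0.08 -0.01  1.86 -0.    1.29  1.76]
```

View pics/g.png

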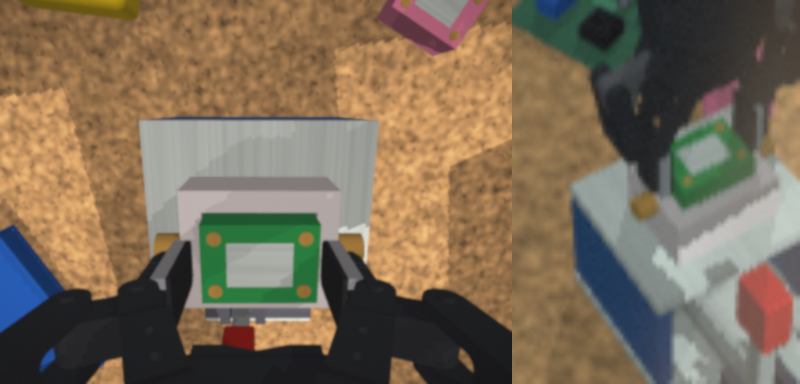

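The fingers stand astride the module's ends, just above the rim. Closing now.

Request:
servo_tool --increments '[[[4.5,0,0,0,0],[4.5,0,0,0,0],[4.5,0,0,0,0],[4.5,0,0,0,0]]]' --newtons 60

```text
t: 16.45
tool_pos: [0.5589, 0.0266, 0.1406]
tool_rot: [3.112, -0.426, 0.001]
contact_force: [0.2, -3.3, -0.1]
opening: 0.0482
grip_force: 64.4
```

Request:
servo_tool --increments '[[[4.5,0,0,-0.2,0],[4.5,0,0,-0.4,0],[4.5,0,0,-0.6,0],[4.5,0,0,-0.8,0],[4.5,0,0,-0.8,0]]]'

```text
t: 16.95
tool_pos: [0.5579, 0.0269, 0.1483]
tool_rot: [3.112, -0.425, -0.004]
contact_force: [-1.5, -1.9, -4.1]
opening: 0.048
grip_force: 64.0
```

```bash
python3 - <<'E'
from h import *
sl();st();w=cam('wrist');modh(w)
E
```

```text
t 16.95 nx -1.3 ny 0.0 lift 44.5 Fn -0.9 -2.2 -4.1
t 16.95 pos [557.9  26.9 148.3] F [-1.47 -1.89 -4.14] op 48.0 g 64.0 q [-0.08 -0.02  1.86 -0.    1.3   1.76]
(196, 207, 121, 96)
up -2 [50.9 59.4] [551.7  29.4]
up 2 [49.6 57.8] [553.5  28.9]
up 6 [48.2 56.3] [555.3  28.4]
up 10 [46.9 54.7] [557.1  27.9]
up 14 [45.6 53.2] [558.8  27.4]
up 18 [44.3 51.7] [560.6  26.9]
up 22 [43.  50.1] [562.4  26.4]
up 26 [41.6 48.6] [564.2  25.9]
up 30 [40.3 47. ] [566.   25.4]
```

Request:
servo_tool --increments '[[[4.5,0,0,-0.2,0],[4.5,0,0,-0.5,0],[4.5,0,0,-1.0,0],[4.5,0,0,-2.0,0],[4.5,0,0,-4.0,0]]]'

```text
t: 17.5
tool_pos: [0.5589, 0.0275, 0.1895]
tool_rot: [-3.111, 0.425, -0.0]
contact_force: [0.2, 0.4, -0.5]
opening: 0.0479
grip_force: 64.4
```

Request:
servo_tool --increments '[[[4.5,0,0,-2.0,0],[4.5,0,0,-4.0,0],[4.5,0,0,-4.0,0],[4.5,0,0,-4.0,0]]]'

```text
t: 17.9
tool_pos: [0.5596, 0.0272, 0.2301]
tool_rot: [-3.112, 0.425, -0.005]
contact_force: [-0.4, 1.1, -1.4]
opening: 0.0482
grip_force: 64.4
```

```bash
python3 - <<'E'
from h import *
st();import pickle
a,b0=pickle.load(open('ab.pkl','rb'));b=cam('side');w=cam('wrist')
cv2.imwrite('pics/lift.png',np.hstack([w['img'],cv2.resize(b['img'][100:260,200:320],(288,384))])[:,:,::-1])
# tray from top (first picture) by blue rim outline at z=.02, and floor centre from side
for d,nm in((a,'top'),(b0,'side')):
    hsv=cv2.cvtColor(d['img'],cv2.COLOR_RGB2HSV);H,S,V=[hsv[...,i].astype(int) for i in range(3)]
    m=((H>105)&(H<130)&(S>120)&(V>40)).astype(np.uint8)
    c=[c for c in cv2.findContours(m,0,1)[0] if cv2.contourArea(c)>800]
    for q in c:
        q=cv2.convexHull(q).reshape(-1,2)
        wv=np.array([onz(d,u,v,.02)[:2] for u,v in q],np.float32)*1000
        print(nm,cv2.minAreaRect(wv))
E
```

```text
t 17.9 pos [559.6  27.2 230.1] F [-0.37  1.13 -1.38] op 48.2 g 64.4 q [-0.08 -0.09  1.79  0.    1.44  1.76]
top ((502.4329833984375, 274.72796630859375), (137.47659301757812, 137.1142120361328), 13.655241966247559)
side ((499.6436767578125, 279.948974609375), (143.6474609375, 143.2489776611328), 13.458629608154297)
side ((907.1025390625, -1080.363525390625), (273.60845947265625, 186.8375701904297), 41.888282775878906)
```

View pics/lift.png

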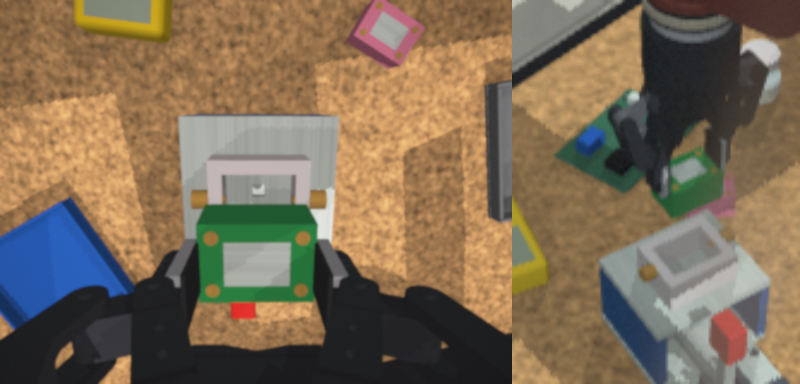

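The module is free and held level, and the nest is empty. Carrying it to the tray at (0.502, 0.275).

Request:
servo_tool --increments '[[[4.5,-1.5,-2.8,0,0],[4.5,-3.6,-6.7,0,0],[4.5,-5.8,-10.7,0,0],[4.5,-8.0,-14.8,0,0],[4.5,-10.0,-18.5,0,0]]]'

```text
t: 18.5
tool_pos: [0.5107, 0.2337, 0.227]
tool_rot: [3.112, -0.425, -0.003]
contact_force: [1.0, 0.5, 0.1]
opening: 0.048
grip_force: 64.4
```

Request:
servo_tool --increments '[[[4.5,-1.5,-2.8,0,0],[4.5,-2.1,-3.9,2.5,0],[4.5,-2.1,-3.9,6.0,0],[4.5,-2.1,-3.9,9.0,0],[4.5,-2.1,-3.9,11.0,0]]]'

```text
t: 19.0
tool_pos: [0.4999, 0.2747, 0.1141]
tool_rot: [3.11, -0.424, -0.008]
contact_force: [-0.6, 0.1, -0.9]
opening: 0.0478
grip_force: 64.4
```

Request:
servo_tool --increments '[[[4.5,0,0,2.0,0],[4.5,0,0,3.0,0],[4.5,0,0,4.0,0],[4.5,0,0,5.0,0],[4.5,0,0,5.0,0]]]'

```text
t: 19.5
tool_pos: [0.5015, 0.2748, 0.0672]
tool_rot: [3.112, -0.425, -0.003]
contact_force: [-0.9, -0.3, -1.3]
opening: 0.0481
grip_force: 64.4
```

Request:
servo_tool --increments '[[[4.5,0,0,0,0],[4.5,0,0,0,0]]]'

```text
t: 19.7
tool_pos: [0.503, 0.2754, 0.0695]
tool_rot: [-3.112, 0.425, -0.002]
contact_force: [0.2, 0.5, -1.2]
opening: 0.0478
grip_force: 64.4
```

```bash
python3 - <<'E'
from h import *
st();go([.502,.275,.0435])
E
```

```text
t 19.7 pos [503.  275.4  69.5] F [ 0.18  0.52 -1.2 ] op 47.8 g 64.4 q [0.37 0.11 1.87 0.   1.16 2.21]
shift [-0.09  0.07  2.6 ] turn None yaw -15.57 tilt [ 0.0014 -0.0011 -1.    ]
```

Down to about 4 mm above contact, then in 1 mm steps while watching force.

Request:
servo_tool --increments '[[[4.5,0,0,0.7,0],[4.5,0,0,1.4,0],[4.5,0,0,1.9,0],[4.5,0,0,2.2,0],[4.5,0,0,2.2,0]]]'

```text
t: 20.2
tool_pos: [0.5017, 0.2749, 0.0456]
tool_rot: [3.112, -0.425, -0.002]
contact_force: [-0.4, -0.2, 0.3]
opening: 0.0482
grip_force: 64.4
```

Request:
servo_tool --increments '[[[4.5,0,0,0.1,0],[4.5,0,0,0.2,0],[4.5,0,0,0.2,0]]]'

```text
t: 20.5
tool_pos: [0.5024, 0.2752, 0.0446]
tool_rot: [-3.113, 0.425, -0.0]
contact_force: [0.2, -0.3, -1.0]
opening: 0.0482
grip_force: 64.4
```

Request:
servo_tool --increments '[[[4.5,0,0,0.1,0],[4.5,0,0,0.1,0]]]'

```text
t: 20.7
tool_pos: [0.5023, 0.2751, 0.0434]
tool_rot: [3.113, -0.426, -0.0]
contact_force: [0.3, 0.7, -1.1]
opening: 0.0481
grip_force: 64.4
```

Request:
servo_tool --increments '[[[4.5,0,0,0.1,0],[4.5,0,0,0.1,0]]]'

```text
t: 20.9
tool_pos: [0.5022, 0.2751, 0.0424]
tool_rot: [3.113, -0.425, -0.0]
contact_force: [-0.2, 0.3, -1.0]
opening: 0.0479
grip_force: 64.4
```

Request:
servo_tool --increments '[[[4.5,0,0,0.08,0],[4.5,0,0,0.08,0]]]'

```text
t: 21.1
tool_pos: [0.5024, 0.2752, 0.0419]
tool_rot: [-3.113, 0.425, -0.0]
contact_force: [0.6, -0.2, 0.3]
opening: 0.0479
grip_force: 64.5
```

Request:
servo_tool --increments '[[[4.5,0,0,0.07,0],[4.5,0,0,0.07,0]]]'

```text
t: 21.3
tool_pos: [0.5025, 0.2752, 0.0418]
tool_rot: [3.112, -0.425, -0.0]
contact_force: [-2.5, -1.0, 5.5]
opening: 0.048
grip_force: 65.0
```

The module is on the tray floor. Releasing and retreating.

Request:
servo_tool --increments '[[[5.2,0,0,-0.05,0],[5.8,0,0,-0.05,0],[6.5,0,0,-0.05,0],[6.5,0,0,-0.05,0],[6.5,0,0,-0.05,0]]]'

```text
t: 21.8
tool_pos: [0.5022, 0.2751, 0.0413]
tool_rot: [3.113, -0.425, -0.0]
contact_force: [0.3, -0.7, -0.1]
opening: 0.0646
grip_force: 0.0
```

Request:
servo_tool --increments '[[[6.5,0,0,-1.0,0],[6.5,0,0,-3.0,0],[6.5,0,0,-7.0,0],[6.5,0,0,-11.0,0],[6.5,0,0,-14.0,0]]]'

```text
t: 22.3
tool_pos: [0.5031, 0.2755, 0.1853]
tool_rot: [-3.111, 0.425, -0.005]
contact_force: [-0.1, -0.4, -0.1]
opening: 0.065
grip_force: 0.0
```

Request:
servo_tool --increments '[[[6.5,-8.0,0,0,0],[6.5,-8.0,0,0,0],[6.5,-8.0,0,0,0],[6.5,-8.0,0,0,0]]]'

```text
t: 22.7
tool_pos: [0.4252, 0.2969, 0.1823]
tool_rot: [-3.112, 0.424, -0.002]
contact_force: [0.6, -0.3, 0.3]
opening: 0.065
grip_force: 0.0
```

```bash
python3 - <<'E'
from h import *
st();b=cam('side');w=cam('wrist')
cv2.imwrite('pics/end.png',np.hstack([cv2.resize(w['img'],(400,300)),cv2.resize(b['img'],(400,300))])[:,:,::-1])
E
```

```text
t 22.7 pos [425.2 296.9 182.3] F [ 0.57 -0.29  0.33] op 65.0 g 0.0 q [ 0.47 -0.15  1.93 -0.    1.37  2.31]
```

View pics/end.png

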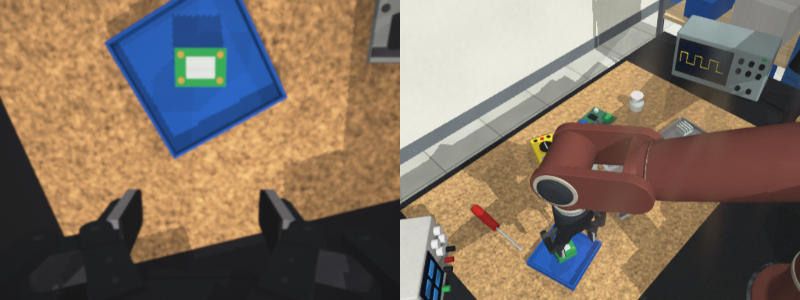

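The module stands upright in the blue tray at (200,67) in the wrist view, and the gripper is clear.

```bash
python3 -c "
from station import ctrl
print(ctrl.finish_job())"
```

```text
the job is handed in; nothing more can be done
None
```

The job is handed in: I found the hole by feel, pushed the module up about 13–17 mm, lowered the handle fully, and set the module down upright on the blue tray's floor at about 23 s.

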